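# Set the telescoping measuring stop and hold it

### The job

On the aluminium measuring rail, slide the grey carriage (the one with a fin to take it by), its telescoping arm still shut, in the direction in which the arm points until you feel it come up against the stop hidden in the rail. Then pinch the black grip at the end of the arm so that its lock button is squeezed in, draw the arm out until the grip's pointer is level with the line on the rider that is clipped to the scale, and finish holding it there, button still squeezed, against the arm's return spring. Do not touch the rider and leave the other things on the bench where they are.

Things in the scene. Friction and masses are not known exactly. Their poses are not given: they have to be found in the camera images.
- rail: Fixed aluminium rail, 540 long (x), 60 wide (y), top 28 mm above the bench. Origin: centre of its underside. Its +x is the way the carriage is slid and the arm drawn out. Unseen inside it is a stop that halts the carriage 70 to 140 mm from the rear end of its travel; the carriage starts 30 to 140 mm short of it.
- carriage: Grey housing that slides on the rail along x only (about 2 N of friction, stays where left); axes as the rail's. 150 long (x), 50 wide, top 76 mm above the bench. Origin on the rail's centre line under its middle, 30 mm above the bench; at the rear end of its travel that is 170 mm behind (-x) the rail's origin.
- fin (a point): Top centre of the dark steel fin on the middle of the carriage, to pinch across y: 45 long (x), 14 thick (y), 40 tall, from 76 to 116 mm above the bench.
- scale (a point): Zero tick of the white scale (black ticks each 10 mm, each fifth longer), where the pointer stands with the arm shut. The scale is fixed to the carriage, ahead of it on its -y side: 190 long (x), 20 wide, y from -24 to -44 mm, top 40 mm above the bench.
- boom (a joint): Extension in m of the telescoping arm (steel tube 24 wide, 18 high) out of the carriage's +x end: 0 shut and locked at the start, at most 0.14. Its return spring pulls back with 5 to 7.5 N. While the lock button is out a bolt holds it in notches 20 mm apart (2 mm of play); with the button in it slides freely.
- grip: Black upright block at the outer end of the arm, to pinch from above across y: 30 long (x), 24 thick (y), 75 tall, from 40 to 115 mm above the bench. Origin: centre of its underside; axes as the rail's. With the arm shut it is 105 mm ahead (+x) of the carriage's origin. The lock button is in its -y face.
- lock_button (a joint): How far in m the steel lock button is squeezed in along +y: 0 out, 0.006 flush with the grip. 18 wide (x), 22 tall, mid-grip in x, centre 50 mm above the grip's origin (90 mm above the bench); stands 6 mm proud of the -y face. 2.4 N starts it, 8 N brings it flush; the arm is unlocked from 0.004. Let go, it springs out and the arm locks.
- pointer (a point): Tip of the thin dark steel pointer at the foot of the grip, 25 mm to -y of the grip's centre and level with it along x, 43 mm above the bench, just over the inner edge of the scale.
- rider: Small dark steel clip on the white scale, 12 long (x), 20 wide, top 47 mm above the bench, a white line across the middle of its top. Origin on that line near the scale's inner edge; axes as the rail's. Fast on the scale, so it travels with the carriage, 50 to 110 mm ahead of the zero tick. The arm is set when the pointer's x in this frame is 0.
- tape_roll: Cardboard tape ring, 96 across, 25 tall, loose, on the robot's side of the rail. Origin under its centre. Leave alone.
- screwdriver: Screwdriver lying roughly along the rail on the robot's side, loose. Leave alone.
- corner: L-shaped dark wood moulding sample, 100 by 100 overall, 24 tall, loose, beyond the rail. Leave alone.
- hammer: Hammer lying roughly along the rail, beyond it, loose. Leave alone.
- spray: Clear bottle, 64 across, 190 tall, loose, to the robot's right. Leave alone.
- jar: Glass jar, 70 across, 80 tall, loose, to the robot's left. Leave alone.
- small_frame: Wooden picture frame lying flat, 160 by 210, 18 thick, loose, to the robot's left. Leave alone.

How it is judged:
On the way, in this order (a step that is already met when the one before it is completed fails the run):
1. the carriage has been brought against the hidden stop with the arm still shut (contact force between carriage and rail above 1 N and value of joint boom below 0.008 m), for 0.2 s.
2. the arm is unlocked by squeezing the button in the fingers and drawn out at least 20 mm (value of joint lock_button above 0.004 m and value of joint boom above 0.02 m and contact force between the fingers and grip above 3 N), for 0.1 s.
At the end, for the whole second after the job is handed in: At the end and for a second after it the fingers still hold the grip with the lock button squeezed in (over 4 of 6 mm), the pointer is within 4 mm of the rider's line along the scale, the arm is still, and the carriage still bears on the hidden stop (over 1 N), pulled there by the held arm's spring (x of pointer in the frame of rider between -0.004 and 0.004 m and value of joint lock_button above 0.004 m and contact force between the fingers and grip above 3 N and contact force between carriage and rail above 1 N and velocity of joint boom between -0.01 and 0.01 m/s); the arm keeps its last pose, push and grip.
It fails at once if the rider is touched (contact force between any of the fingers, the arm and rider above 1 N).
It fails at once if another thing on the bench is moved more than 20 mm (distance of any of tape_roll, screwdriver, corner, hammer, spray, jar, small_frame from where it was at the start of the episode above 0.02 m).
It also fails if it takes over 51 s, if anything falls off the work surface, if the arm or the gripper's body presses on something with over 40 N, if the wrist force passes 120 N, or if a joint passes its speed limit or range.

### The arm

A 6-joint arm with a two-finger parallel gripper is mounted at the origin on the work surface. World frame = base frame: x ahead of the robot, y to its left, z up, the work surface at z = 0. Lengths are in m, angles in rad, forces in N, time in s.
With the tool pointing down it reaches from about 0.35 to 0.775 m from the base axis. Payload 5.5 kg.
Tool frame: the origin (TCP) lies between the finger pads; the fingertips stand 17 mm ahead of it and the grasp point (between the pads) lies 2 mm behind it (env.finger_overhang is the distance from the TCP to the fingertips, in m); z points along the fingers, y is the line along which they close (so a half turn about z gives the same grasp; the last joint's range is limited). The gripper opens to 85 mm and grips with 20 to 120 N. Pads are 22 mm wide; open, the fingers measure 114 mm over their backs; the gripper's body (76 mm by 85 mm) begins 54 mm behind the grasp point. The pads swing forward as they close: fully open they stand 13 mm farther back than shut.
Start: joints at [1.12, 0.313, 0.046, 1.304, 0, 1.431], TCP at [0.176, 0.547, 0.225] pointing down, gripper open.
Joint ranges: [-2.76, 2.76], [-0.86, 1.69], [-1.03, 1.26], [-2.2, 2.34], [-1.47, 1.5], [-3.14, 3.14]. Speed limits (rad/s): [2.57, 2.57, 3.14, 3.14, 3.14, 3.14].

### API

Orientations are given as a unit quaternion [w, x, y, z].
In Python, from workcell import env gives the robot as it stands. The module is installed in compiled form; this text tells all that it offers.
- The arm moves only by the shell command python3 -m pendant 'ROWS' [FORCE]. ROWS is JSON, a list of rows, each a list of 5 numbers: the gripper's target within -1 to 1 (fully open at 1, half-way at 0, shut at -1), then the shift along the tool's x, y, z in m, then the turn about the tool's z in rad. A call has 1 to 8 rows; each row shifts and turns the commanded pose from where the row before left it, along the tool's axes as they then stand; what a row does not reach is not made up. A row lasts 1/8 s, in which the tool goes at most 62.5 mm and 10.7 degrees, less where a joint would pass 70% of its speed; a pose out of reach is approached as far as the arm can. A call with a gripper value outside its range is refused whole. The fingers move at their own pace and stop on an object; FORCE is the grip in N (left out, the last holds). Time passes only in rows, so rows that do not move let the fingers close. It gives the time, the measured TCP pose, the force, the opening and the grip force at its end, in the units of the state.
- env.get_state(): the state, without advancing time (a new reading comes with each control period).
- env.read_camera(name): name is "side" or "top"; returns the picture (384x512x3 uint8, red, green, blue); there is no depth.
- env.calibration(name): a dict with "K" (3x3 intrinsics, pixels), "T" (4x4, takes a point from camera to world coordinates). Camera axes: x right, y down, z forward; pixel columns grow to the right and rows downward; lengths in m; the calibration is good to about 2 mm. A picture is of the moment at which its call begins. calibration takes no time and is no camera call.
- env.hand_in(): hands the job in; it is judged then, once.
Trained networks look in the newest picture that a camera, given by its name, has taken for a name from the list of things; names that differ only in an ending like _2 or _b are one class to them, and where a whole thing is asked for, a point or a joint stands for the part that bears it (a point fixed in the world has none). Each returns a list of dicts, best first, with "score" (0 to 1); they miss things now and then, are a little off and sometimes report something else, mostly with a low value. They report only what shows in the picture. A call takes as long as a camera call.
- env.recognise(camera, label): "centre" ([column, row] in pixels, amid what is visible of it).
The state is a dict: "clock": time; "joint_pos": joint angles; "qvel": joint speeds; "tau": joint torques, N m; "tcp_pos": TCP position; "orientation": TCP orientation; "wrist_force": force on the tool from outside, world axes, zero at the start; "ft_torque": the same for the moment, N m; "finger_gap": finger opening in m; "grip_force": force on a finger pad.
Only numpy, scipy, OpenCV 4.12 (cv2) and the standard library are available. Lean on these libraries where they do the work, as an engineer would, in place of code of your own. Each camera call takes 0.05 s, during which the arm holds its last target. There are 200 camera calls.

## Working session

There is one attempt and no reset: what is moved stays moved. The work goes in short steps, Python scripts to look and compute and a shell command to move; the robot and the scene stay as the last step left them, time stands still between calls to the robot, and variables do not carry over. Pictures are saved under pics/ and viewed, at most 10 in all, crops included, and the job is handed in when it is done.

```bash
mkdir -p pics
cat > h.py <<'E'
from workcell import env
import numpy as np, cv2
def ray(cam,px,z):
    c=env.calibration(cam);K=np.array(c["K"]);T=np.array(c["T"])
    d=T[:3,:3]@np.linalg.solve(K,[px[0],px[1],1.]);o=T[:3,3]
    return o+d*(z-o[2])/d[2]
def pix(cam,p):
    c=env.calibration(cam);K=np.array(c["K"]);T=np.linalg.inv(np.array(c["T"]))
    q=K@(T[:3,:3]@np.array(p)+T[:3,3]);return q[:2]/q[2]
E
python3 - <<'E'
from h import *
s=env.get_state();print(s["clock"],s["tcp_pos"],s["orientation"],s["finger_gap"])
ims=[]
for c in("top","side"):
    im=env.read_camera(c);cv2.imwrite(f"pics/{c}0.png",cv2.cvtColor(im,cv2.COLOR_RGB2BGR))
    print(c,np.round(np.array(env.calibration(c)["T"]),2).tolist())
    for l,z in(("fin",.116),("grip",.08),("rider",.047),("scale",.04),("pointer",.043),("carriage",.07)):
        for r in env.recognise(c,l)[:2]: print(c,l,np.round(r["centre"],1),round(r["score"],2),np.round(ray(c,r["centre"],z),3))
E
```

```text
0.0 [0.17561009 0.54695769 0.22441797] [-2.63055878e-04  1.54752146e-01  9.87952894e-01 -8.84792536e-04] 0.08542749746221234
top [[-0.03, -0.98, 0.22, 0.32], [-1.0, 0.03, -0.01, 0.0], [0.0, -0.22, -0.98, 1.28], [0.0, 0.0, 0.0, 1.0]]
top fin [277.8 204.2] 0.6 [ 0.541 -0.056  0.116]
top grip [257.6 214.2] 0.73 [ 0.521 -0.     0.08 ]
top scale [277.4 208.1] 0.81 [ 0.544 -0.058  0.04 ]
top pointer [258.7 210.9] 0.71 [ 0.537 -0.004  0.043]
top pointer [278.2 204.9] 0.44 [ 0.553 -0.061  0.043]
top carriage [280.  208.7] 0.93 [ 0.537 -0.064  0.07 ]
side [[-0.97, -0.13, 0.22, 0.34], [-0.25, 0.58, -0.78, 0.84], [-0.02, -0.81, -0.59, 0.74], [0.0, 0.0, 0.0, 1.0]]
side fin [268.5 203.5] 0.64 [0.517 0.038 0.116]
side grip [269.2 200.7] 0.73 [ 0.528 -0.022  0.08 ]
side rider [251.  232.9] 0.54 [0.553 0.082 0.047]
side scale [268.1 200.9] 0.7 [ 0.543 -0.072  0.04 ]
side scale [269.4 206.5] 0.49 [ 0.533 -0.047  0.04 ]
side pointer [268.5 205.1] 0.77 [ 0.536 -0.049  0.043]
side carriage [270.8 202.9] 0.6 [ 0.525 -0.026  0.07 ]
```

View pics/top0.png

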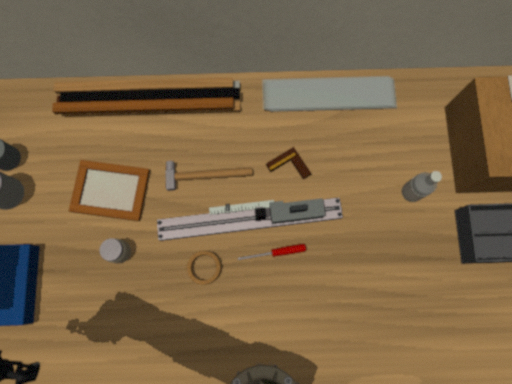

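View pics/side0.png

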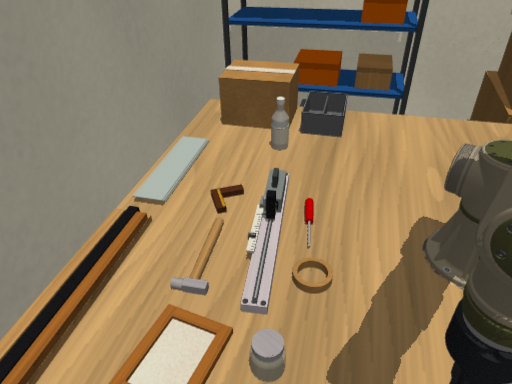

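The top view shows the rail running from about (160,230) to (340,208), with its +x to the left (world +y). The fin is at about (298,209), the grip at (262,213), and the scale spans (210–255,209). I'll crop in closer.

Run:
```python
from h import *
a=cv2.imread("pics/top0.png")[190:245,150:350];a=cv2.resize(a,None,fx=4,fy=4,interpolation=cv2.INTER_CUBIC)
b=cv2.imread("pics/side0.png")[165:255,225:305];b=cv2.resize(b,None,fx=4,fy=4,interpolation=cv2.INTER_CUBIC)
cv2.imwrite("pics/c0.png",np.vstack([a,np.hstack([b,np.zeros((360,480,3),np.uint8)])]))
```

```text
(no output)
```

View pics/c0.png

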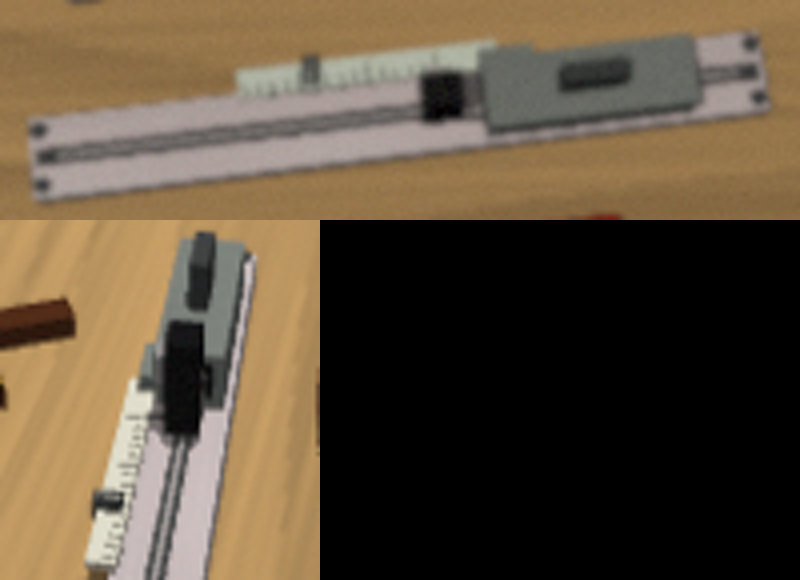

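The crop shows the rail's corner points at (28,118), (38,200), (755,32) and (770,112). The fin's top is at about (595,71), the grip at about (442,95) and the rider at about (311,68).

Run:
```python
from h import *
p=lambda x,y:(150+(x+.5)/4-.5,190+(y+.5)/4-.5)
L=(ray("top",p(28,118),.028)+ray("top",p(38,200),.028))/2
R=(ray("top",p(755,32),.028)+ray("top",p(770,112),.028))/2
o=(L+R)/2;u=(L-R)[:2];n=np.linalg.norm(u);u/=n;v=np.array([-u[1],u[0]])
print("o",o,"len",n,"u",u,"yaw",np.degrees(np.arctan2(u[1],u[0])))
for k,q,z in(("fin",(595,71),.116),("grip",(442,92),.115),("rider",(311,68),.047)):
    w=ray("top",p(*q),z);print(k,w.round(4),"rail xy",(w[:2]-o[:2])@u,(w[:2]-o[:2])@v)
from scipy.spatial.transform import Rotation as Ro
s=env.get_state();q=s["orientation"];Rm=Ro.from_quat(np.r_[q[1:],q[0]]).as_matrix();print(Rm.round(3).tolist())
for k in("grip_force","wrist_force","clock"):print(k,s[k])
```

```text
o [0.51817105 0.02360554 0.028     ] len 0.5355904517037614 u [-0.09018301  0.99592521] yaw 95.17413566995559
fin [ 0.5303 -0.1117  0.116 ] rail xy -0.13589647677844047 0.00014189033488081664
grip [ 0.519 -0.007  0.115] rail xy -0.030574803017540945 0.0018913397703250972
rider [0.5514 0.0866 0.047 ] rail xy 0.059783753587353786 -0.03873154247758084
[[-0.952, 0.306, 0.0], [0.306, 0.952, 0.0], [-0.0, 0.0, -1.0]]
grip_force 0.0
wrist_force [ 0.24111968  0.22191501 -0.31141709]
clock 0.7
```

```bash
python3 -m pendant '[[1,-0.0337,-0.0324,0,0],[1,-0.0337,-0.0324,0,0],[1,-0.0337,-0.0324,0,0],[1,-0.0337,-0.0324,0,0],[1,-0.0337,-0.0324,0,0],[1,-0.0337,-0.0324,0,0],[1,-0.0337,-0.0324,0,0],[1,-0.0337,-0.0324,0,0]]' 40
python3 -m pendant '[[1,-0.0337,-0.0324,0,0],[1,-0.0337,-0.0324,0,0],[1,-0.0337,-0.0324,0,0],[1,-0.0337,-0.0324,0,0],[1,-0.0337,-0.0324,0,0],[1,-0.0337,-0.0324,0,0],[1,-0.0337,-0.0324,0,0],[1,-0.0337,-0.0324,0,0]]'
python3 -m pendant '[[1,0,0,0,0.167],[1,0,0,0,0.167],[1,0,0,0,0.167],[1,0,0,0,0.167],[1,0,0,0,0.167],[1,0,0,0,0.167],[1,0,0,0,0.167],[1,0,0,0,0]]'
cat >> h.py <<'E'
from scipy.spatial.transform import Rotation as Ro
O=np.array([.51817,.02361]);U=np.array([-.09018,.99593]);V=np.array([-U[1],U[0]])
def st():
    s=env.get_state();q=s["orientation"];R=Ro.from_quat(np.r_[q[1:],q[0]]).as_matrix();p=s["tcp_pos"]
    d=p[:2]-O
    print("t",s["clock"],"rail x %.4f y %.4f z %.4f"%(d@U,d@V,p[2]),"toolx yaw",np.degrees(np.arctan2(R[1,0],R[0,0])).round(2),
     "F u,v,z",np.round([s["wrist_force"][:2]@U,s["wrist_force"][:2]@V,s["wrist_force"][2]],2),"gap",round(s["finger_gap"],4),"grip",np.round(s["grip_force"],2))
    return s,R
E
python3 -c "from h import *;st()"
```

```text
clock: 1.7
tcp_pos: [0.3539, 0.2169, 0.2256]
orientation: [0.0, 0.155, 0.988, 0.0]
wrist_force: [0.6, 0.6, 0.5]
finger_gap: 0.0854
grip_force: 0.0
clock: 2.7
tcp_pos: [0.5314, -0.1125, 0.2254]
orientation: [0.0, 0.155, 0.988, 0.0]
wrist_force: [0.7, 0.6, -0.3]
finger_gap: 0.0855
grip_force: 0.0
clock: 3.7
tcp_pos: [0.5307, -0.111, 0.2253]
orientation: [0.0, 0.674, 0.739, 0.0]
wrist_force: [0.1, -0.5, -0.0]
finger_gap: 0.0854
grip_force: 0.0
t 3.7 rail x -0.1352 y -0.0003 z 0.2253 toolx yaw 95.32 F u,v,z [-0.47 -0.06 -0.05] gap 0.0854 grip 0.0
```

```bash
python3 -m pendant '[[1,0,0,0.03,0],[1,0,0,0.03,0],[1,0,0,0.03,0],[1,0,0,0.02,0],[1,0,0,0.012,0],[-1,0,0,0,0],[-1,0,0,0,0],[-1,0,0,0,0]]' 40
python3 -m pendant '[[-1,0,0,0,0],[-1,0,0,0,0],[-1,0,0,0,0],[-1,0,0,0,0]]'
python3 -c "from h import *;st()"
```

```text
clock: 4.7
tcp_pos: [0.5314, -0.1112, 0.1043]
orientation: [0.001, 0.674, 0.739, 0.0]
wrist_force: [0.9, 0.2, 0.3]
finger_gap: 0.0321
grip_force: 0.0
clock: 5.2
tcp_pos: [0.5305, -0.1112, 0.1041]
orientation: [0.0, 0.674, 0.739, -0.0]
wrist_force: [-2.8, -0.3, 5.4]
finger_gap: 0.0126
grip_force: 39.6
t 5.2 rail x -0.1354 y -0.0001 z 0.1041 toolx yaw 95.21 F u,v,z [-0.05  2.78  5.38] gap 0.0126 grip 39.56
```

```bash
python3 -m pendant '[[-1,0.008,0,0,0],[-1,0.008,0,0,0],[-1,0.008,0,0,0],[-1,0.006,0,0,0]]'
python3 -c "from h import *;st()"
python3 -m pendant '[[-1,0.005,0,0,0],[-1,0.005,0,0,0]]'
python3 -c "from h import *;st()"
python3 -m pendant '[[-1,0.005,0,0,0],[-1,0.005,0,0,0]]'
python3 -c "from h import *;st()"
```

```text
clock: 5.7
tcp_pos: [0.5277, -0.0817, 0.1041]
orientation: [0.001, 0.674, 0.738, -0.001]
wrist_force: [-2.9, -1.4, 5.2]
finger_gap: 0.0128
grip_force: 39.5
t 5.7 rail x -0.1057 y -0.0000 z 0.1041 toolx yaw 95.2 F u,v,z [-1.12  3.    5.22] gap 0.0128 grip 39.52
clock: 5.95
tcp_pos: [0.5268, -0.0718, 0.1041]
orientation: [0.001, 0.674, 0.738, -0.001]
wrist_force: [-3.2, -2.9, 3.7]
finger_gap: 0.0125
grip_force: 39.5
t 5.95 rail x -0.0958 y 0.0000 z 0.1041 toolx yaw 95.19 F u,v,z [-2.63  3.46  3.7 ] gap 0.0125 grip 39.54
clock: 6.2
tcp_pos: [0.5259, -0.0618, 0.1041]
orientation: [0.001, 0.674, 0.738, -0.001]
wrist_force: [-3.3, -2.1, 5.7]
finger_gap: 0.0121
grip_force: 39.6
t 6.2 rail x -0.0858 y 0.0001 z 0.1041 toolx yaw 95.19 F u,v,z [-1.77  3.5   5.73] gap 0.0121 grip 39.55
```

```bash
cat > ok.py <<'E'
from h import *
import sys
s,_=st();sys.exit(int(s["wrist_force"][:2]@U<-6))
E
python3 -m pendant '[[-1,0.004,0,0,0],[-1,0.004,0,0,0]]' >/dev/null; python3 ok.py &&
python3 -m pendant '[[-1,0.004,0,0,0],[-1,0.004,0,0,0]]' >/dev/null; python3 ok.py &&
python3 -m pendant '[[-1,0.004,0,0,0],[-1,0.004,0,0,0]]' >/dev/null; python3 ok.py &&
python3 -m pendant '[[-1,0.004,0,0,0],[-1,0.004,0,0,0]]' >/dev/null; python3 ok.py &&
python3 -m pendant '[[-1,0.004,0,0,0],[-1,0.004,0,0,0]]' >/dev/null; python3 ok.py &&
python3 -m pendant '[[-1,0.004,0,0,0],[-1,0.004,0,0,0]]' >/dev/null; python3 ok.py &&
python3 -m pendant '[[-1,0.004,0,0,0],[-1,0.004,0,0,0]]' >/dev/null; python3 ok.py
```

```text
t 6.45 rail x -0.0778 y 0.0000 z 0.1041 toolx yaw 95.19 F u,v,z [-1.36  4.56  6.16] gap 0.0125 grip 39.56
t 6.7 rail x -0.0721 y 0.0001 z 0.1042 toolx yaw 95.13 F u,v,z [-17.27   4.48   1.88] gap 0.0123 grip 39.16
t 6.7 rail x -0.0721 y 0.0001 z 0.1042 toolx yaw 95.13 F u,v,z [-17.27   4.48   1.88] gap 0.0123 grip 39.16
t 6.7 rail x -0.0721 y 0.0001 z 0.1042 toolx yaw 95.13 F u,v,z [-17.27   4.48   1.88] gap 0.0123 grip 39.16
t 6.7 rail x -0.0721 y 0.0001 z 0.1042 toolx yaw 95.13 F u,v,z [-17.27   4.48   1.88] gap 0.0123 grip 39.16
t 6.7 rail x -0.0721 y 0.0001 z 0.1042 toolx yaw 95.13 F u,v,z [-17.27   4.48   1.88] gap 0.0123 grip 39.16
t 6.7 rail x -0.0721 y 0.0001 z 0.1042 toolx yaw 95.13 F u,v,z [-17.27   4.48   1.88] gap 0.0123 grip 39.16
```

Contact with the stop shows as a jump to 17 N. I'll hold there, then release and rise.

```bash
python3 -m pendant '[[-1,0,0,0,0],[-1,0,0,0,0],[-1,0,0,0,0],[-1,0,0,0,0]]' >/dev/null; python3 ok.py
python3 -m pendant '[[1,0,0,0,0],[1,0,0,0,0],[1,0,0,0,0],[1,0,0,0,0],[1,0,0,-0.04,0],[1,0,0,-0.04,0],[1,0,0,-0.04,0],[1,0,0,0,0]]' ; python3 ok.py
python3 - <<'E'
from h import *
im=cv2.cvtColor(env.read_camera("top"),cv2.COLOR_RGB2BGR);im2=cv2.cvtColor(env.read_camera("side"),cv2.COLOR_RGB2BGR)
cv2.imwrite("pics/t1.png",im);cv2.imwrite("pics/s1.png",im2)
f=cv2.INTER_CUBIC
a=cv2.resize(im[190:245,150:350],None,fx=4,fy=4,interpolation=f);b=cv2.resize(im2[165:255,205:305],None,fx=4,fy=4,interpolation=f)
cv2.imwrite("pics/c1.png",np.vstack([a,np.hstack([b,np.zeros((360,400,3),np.uint8)])]))
E
```

```text
t 7.2 rail x -0.0722 y 0.0001 z 0.1041 toolx yaw 95.1 F u,v,z [-10.07   4.44   4.42] gap 0.012 grip 39.39
clock: 8.2
tcp_pos: [0.5269, -0.0456, 0.2268]
orientation: [0.003, 0.674, 0.739, 0.002]
wrist_force: [0.3, 0.5, -0.2]
finger_gap: 0.0852
grip_force: 0.0
t 8.2 rail x -0.0697 y -0.0024 z 0.2268 toolx yaw 95.23 F u,v,z [ 0.44 -0.38 -0.24] gap 0.0852 grip 0.0
```

View pics/c1.png

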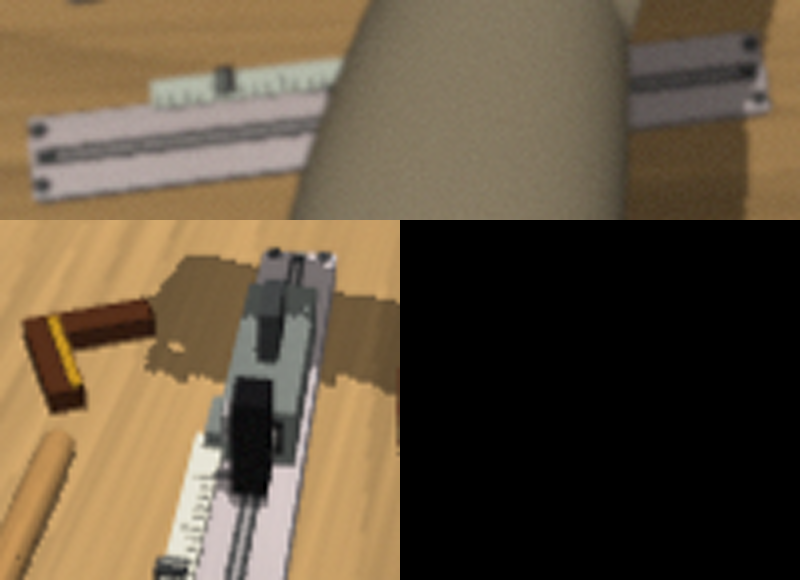

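The rider moved with the carriage, from (311,68) to (224,80) in the crop, and the arm is still shut. Next I'll rectify the scale to count the ticks.

```bash
cat > rect.py <<'E'
from h import *
def rect(f,cam,x0,z=.04,w=190,y0=-.05,y1=-.012,s=4,xa=-.03):
    P=np.array([[x0+xa,y0],[x0+xa+w/1000,y0],[x0+xa+w/1000,y1],[x0+xa,y1]])
    src=np.float32([pix(cam,np.r_[O+U*a+V*b,z]) for a,b in P]);h=(y1-y0)*1000*s
    dst=np.float32([[0,0],[w*s,0],[w*s,h],[0,h]])
    o=cv2.warpPerspective(cv2.imread(f),cv2.getPerspectiveTransform(src,dst),(w*s,int(h)),flags=cv2.INTER_CUBIC)
    for m in range(-30,160,10): cv2.line(o,(int((m/1000-xa)*1000*s),0),(int((m/1000-xa)*1000*s),10),(0,0,255) if m%50 else (255,0,0),1)
    return o
E
python3 - <<'E'
from rect import *
c=[("pics/top0.png","top",-.0309),("pics/side0.png","side",-.0309),("pics/side0.png","side",-.0309,.047),("pics/s1.png","side",.0324)]
cv2.imwrite("pics/r1.png",cv2.convertScaleAbs(np.vstack([rect(*a) for a in c[:2]]+[rect(*c[3])]),alpha=1.1))
E
```

```text
(no output)
```

View pics/r1.png

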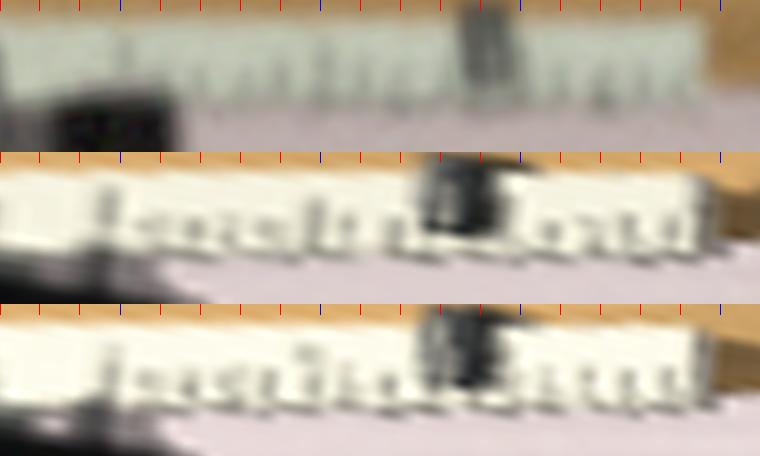

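Tick 0 is at column 122 in the top strip, tick 50 at 322, and the rider at about 488. That puts the extension at roughly 90.5–91 mm, and the side strip agrees within 2 mm. Now to the grip.

```bash
python3 -m pendant '[[1,0.03,0,0.02,0],[1,0.03,0,0.02,0],[1,0.03,0,0,0],[1,0.012,-0.0024,0,0],[1,0,0,0,0],[1,0,0,0,0]]' >/dev/null; python3 ok.py
```

```text
t 9.05 rail x 0.0321 y 0.0020 z 0.1833 toolx yaw 95.18 F u,v,z [-0.45  0.34  0.03] gap 0.0854 grip 0.0
```

```bash
python3 -m pendant '[[1,0.0005,0.0015,0.03,0],[1,0,0,0.03,0],[1,0,0,0.025,0],[1,0,0,0.01,0],[1,0,0,0,0],[1,0,0,0,0]]' >/dev/null; python3 ok.py
python3 -m pendant '[[-1,0,0,0,0],[-1,0,0,0,0],[-1,0,0,0,0],[-1,0,0,0,0],[-1,0,0,0,0],[-1,0,0,0,0]]' 60 >/dev/null; python3 ok.py
```

```text
t 9.8 rail x 0.0329 y -0.0003 z 0.0894 toolx yaw 95.19 F u,v,z [ 0.02 -0.11  0.06] gap 0.0853 grip 0.0
t 10.55 rail x 0.0333 y 0.0003 z 0.0894 toolx yaw 95.23 F u,v,z [0.86 2.16 6.67] gap 0.0228 grip 59.25
```

The button is squeezed: gap 22.8 mm on a 24 mm block, with the same offset as seen on the fin. Drawing out now.

```bash
python3 -m pendant '[[-1,0.004,0,0,0],[-1,0.008,0,0,0],[-1,0.008,0,0,0],[-1,0.008,0,0,0],[-1,0,0,0,0]]' >/dev/null; python3 -c "from h import *;st()"
python3 -m pendant '[[-1,0.01,0,0,0],[-1,0.01,0,0,0],[-1,0.01,0,0,0],[-1,0.01,0,0,0],[-1,0.01,0,0,0],[-1,0.008,0,0,0],[-1,0,0,0,0],[-1,0,0,0,0]]' >/dev/null; python3 -c "from h import *;st()"
```

```text
t 11.175 rail x 0.0604 y 0.0004 z 0.0893 toolx yaw 95.21 F u,v,z [-4.8   1.85  6.61] gap 0.023 grip 59.18
t 12.175 rail x 0.1179 y 0.0004 z 0.0893 toolx yaw 95.19 F u,v,z [-5.54  2.46  6.11] gap 0.0227 grip 59.2
```

```bash
python3 -m pendant '[[-1,0.003,0,0,0],[-1,0.003,0,0,0],[-1,0,0,0,0],[-1,0,0,0,0]]' >/dev/null; python3 -c "from h import *;st()"
python3 - <<'E'
from rect import *
for c,n in(("top","t2"),("side","s2")): cv2.imwrite(f"pics/{n}.png",cv2.cvtColor(env.read_camera(c),cv2.COLOR_RGB2BGR))
x=.0328
u,v=pix("side",np.r_[O+U*(x+.09)-V*.03,.045]).astype(int)
a=cv2.imread("pics/s2.png")[v-30:v+28,u-40:u+40]
a=cv2.resize(a,None,fx=5,fy=5,interpolation=cv2.INTER_CUBIC)
tu,tv=pix("top",np.r_[O+U*(x+.09)-V*.03,.045]).astype(int)
b=cv2.resize(cv2.imread("pics/t2.png")[tv-29:tv+29,tu-40:tu+40],None,fx=5,fy=5,interpolation=cv2.INTER_CUBIC)
r=rect("pics/s2.png","side",x,.045,s=4,w=200)
cv2.imwrite("pics/r2.png",np.vstack([np.hstack([a,b]),r]))
print((u,v),(tu,tv))
E
```

```text
t 12.675 rail x 0.1238 y 0.0005 z 0.0893 toolx yaw 95.18 F u,v,z [-6.8   2.09  6.36] gap 0.0228 grip 59.21
(np.int64(250), np.int64(251)) (np.int64(206), np.int64(212))
```

View pics/r2.png

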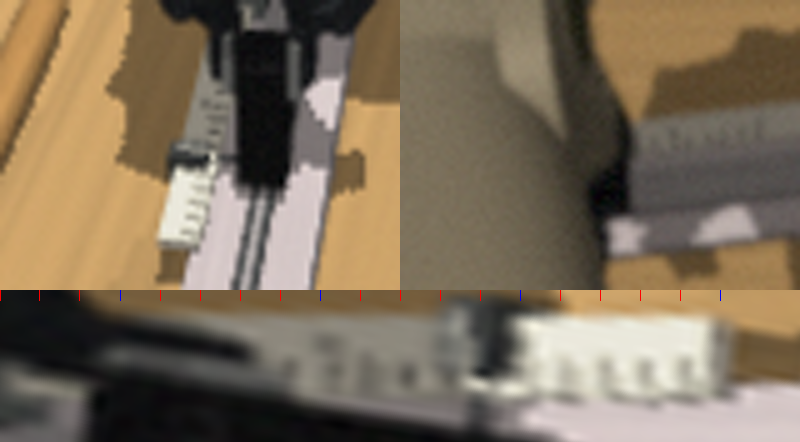

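The side view shows the pointer at about (228,160) in the crop, level with the rider at about (190,157) to a couple of mm. I'll zoom in with predicted line positions overlaid for comparison.

Run:
```python
from rect import *
a=rect("pics/s2.png","side",.0328,.047,w=50,s=15,xa=.065,y0=-.048,y1=-.012)[:,:]
a2=rect("pics/s2.png","side",.0328,.043,w=50,s=15,xa=.065,y0=-.03,y1=-.012)
cv2.imwrite("pics/r3.png",np.vstack([a[:330],a2]))
```

```text
(no output)
```

View pics/r3.png

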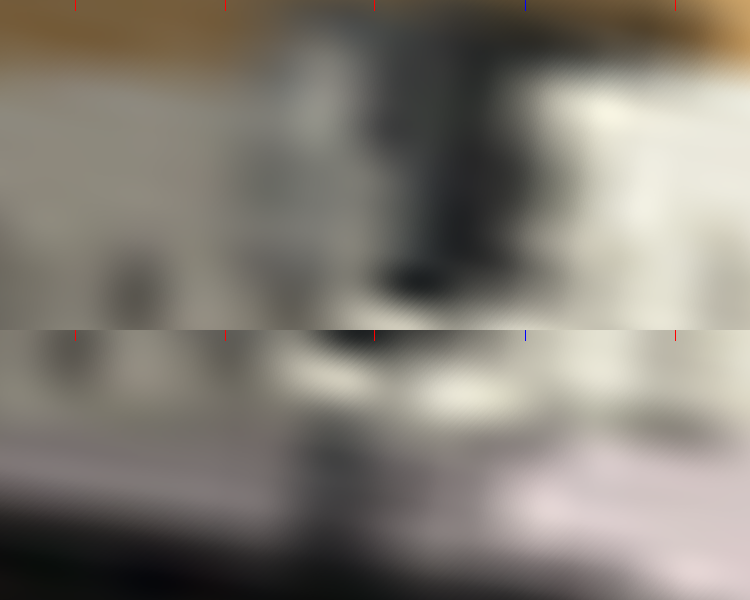

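At matching heights, the rider's line is at about column 325–335 and the pointer at about 335, so they agree within 1 mm. I'll hand in.

```bash
python3 -c "
from h import *
s,_=st();print(env.hand_in())"
```

```text
t 12.775 rail x 0.1238 y 0.0005 z 0.0893 toolx yaw 95.18 F u,v,z [-6.41  2.58  6.51] gap 0.0228 grip 59.21
the job is handed in; nothing more can be done
None
```

I handed the job in at 12.8 s: the carriage is against the hidden stop, the button is squeezed and the arm is held out about 90.5 mm, with the pointer within about 1 mm of the rider's line by camera; the hand-in returned no verdict.

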